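Stow a spark plug and close the slide-top box

TASK

Pick up the loose spark plug and lay it, without dropping it, in the open part of the plug box. Then slide the lid along its channel, force it over the small ridge at the end until it is fully home against the box's end wall, and let go; do not ram it against the end wall. Leave the can, the bottle and the screwdriver where they are.

Things in the scene. Friction and masses are not known exactly. Their poses are not given: they have to be found in the camera images.
- box: Grey plug box with red top lips, screwed to the bench, open on top; 230 long (its x) x 106 wide x 53.5 high. Origin: centre of its underside, on the bench; +x = the way the lid closes, z up. Inner floor 5 above the bench; inside 88 wide. A 33 high divider at x = -12 leaves the free compartment from x = -10 to the end wall's inner face at x = +110.
- stop: The box's end wall, 5 thick, 53.5 high, part of the box; the lid's front edge comes home against its inner face. Origin: foot of that face, at x = +110 of the box. Thin and stiff: it may not be pressed with more than 16 N, so ease off once the lid has snapped over the ridge.
- tray (a point): Point on the inner floor of the box's free compartment, at x = +55, y = 0, z = +5 in the box frame.
- lid: Aluminium sliding lid, plate 227 (x) x 94 x 6, loose under the box's lips (84 apart) with about 1.5 play each side and up. Origin: centre of the plate's underside, 42 above the bench; +x = closing direction. It starts 95 to 115 open, sticking out of the box's -x end. Home (front edge on the end wall) at x = -3.5 in the box frame. It slides at about 1 to 6 N.
- bar (a point): Centre of the black thumb bar on the lid's top near its rear end: 12 thick along the slide, 50 wide, 24 high (top 72 above the bench), 98 behind the lid's origin. Push its rear face towards +x or pinch it. In the last 12 before home a sprung ridge under the lid's rear resists: the push climbs to 8 to 20 N, drops sharply 3 before home, then rises again at the end wall.
- plug_mid (a point): The loose spark plug, lying on its side: the middle of its hexagon, on its axis, 9 above the bench. x = along the plug. Hexagon 18 across flats (21 over corners), 20 long; white insulator and brass tip reach to x = +33, dark thread to x = -32, both thinner (11 to 15). 50 g. Grip it across the hexagon.
- plug: The same spark plug as a body, origin at the same point as plug_mid.
- can: Black and red spray can, 56 across, 170 high, standing; bystander. Origin: centre of its foot.
- drink: Clear drink bottle with orange cap, 64 across, 180 high, standing; bystander. Origin: centre of its foot.
- driver: Red-handled screwdriver lying on the bench; bystander. Origin: its middle, at bench height; x = along it, tip to +x.

How it is judged:
By the outcome, as a careful person would: the job done as asked, in the order asked, and still so for the second after the job is handed in, with the robot touching nothing.
It also fails if it takes over 66 s, if anything falls off the work surface, if the arm or the gripper's body presses on something with over 40 N, if the wrist force passes 120 N, or if a joint passes its speed limit or range.

ROBOT

A 6-joint arm with a two-finger parallel gripper is mounted at the origin on the work surface. World frame = base frame: x ahead of the robot, y to its left, z up, the work surface at z = 0. Lengths are in m, angles in rad, forces in N, time in s.
With the tool pointing down it reaches from about 0.25 to 0.725 m from the base axis. Payload 4 kg.
Tool frame: the origin (TCP) lies at the very end of the fingers, on their centre line; the grasp point (between the pads) lies 19 mm behind it; y points along the fingers, z is the direction in which the jaws open and shut, and the axes are right-handed (so a half turn about y gives the same grasp; the last joint's range is limited). The gripper opens to 85 mm and grips with 20 to 120 N. Pads are 22 mm wide; open, the fingers measure 114 mm over their backs; the gripper's body (76 mm by 85 mm) begins 54 mm behind the grasp point. The pads swing forward as they close: fully open they stand 13 mm farther back than shut.
Start: joints at [1.202, 0.241, 0.005, 1.335, 0, 1.571], TCP at [0.18, 0.466, 0.231] pointing down, gripper open.
Joint ranges: [-2.72, 2.72], [-1.05, 1.87], [-1.09, 1.28], [-1.99, 2.15], [-1.42, 1.44], [-3.14, 3.14]. Speed limits (rad/s): [2.79, 2.79, 3.14, 3.14, 3.14, 3.14].

INTERFACE

Orientations are given as a unit quaternion [x, y, z, w].
In Python, from workcell import bot gives the robot as it stands. The module is installed in compiled form; this text tells all that it offers.
- The arm moves only by the tool move_arm, never from a script. Its argument "increments" is a list of rows, each an object with "grip": the closure, from 0 (fully open) to 1 (shut); "linear": the shift along the tool's x, y, z scaled (see below), a list of three; "twist": the turn about the tool's y scaled (see below). A call has exactly 5 rows; each row shifts and turns the pose as measured when the row begins, along the tool's axes as they then stand; what a row does not reach is not made up. The controller multiplies each number of a shift by 0.2 m and each number of a turn by 2 rad. A row lasts 1/10 s, in which the tool goes at most 50 mm and 8.59 degrees, less where a joint would pass 70% of its speed; a pose out of reach is approached as far as the arm can. A call with a number of a shift or a turn outside -1 to 1 is refused whole. A call with a gripper value outside its range is refused whole. The fingers move at their own pace and stop on an object; the grip force is fixed at half the most. Time passes only in rows, so rows that do not move let the fingers close, or fill a call up. It gives the time, the measured TCP pose, the force and the opening at its end, in the units of the state.
- bot.get_obs(): the state, without advancing time (a new reading comes with each control period).
- bot.camera(name): name is "side" or "top" or "wrist"; returns (picture, depth): 400x640x3 uint8, blue, green, red; 400x640 float32, m along the optical axis (not along the pixel's ray), 0 where there is no reading.
- bot.camera_params(name): a dict with "camera_matrix" (3x3 intrinsics, pixels), "rvec" (rotation vector, rad) and "tvec" (3), from world to camera coordinates, as OpenCV has them; the wrist camera has in their place "T_tool_cam" (4x4, takes a point from camera to tool coordinates, whose origin is the TCP and whose axes are the tool frame's). Camera axes: x right, y down, z forward; pixel columns grow to the right and rows downward; lengths in m; the calibration is good to about 2 mm. The wrist camera is an equidistant fisheye: a pixel r from the principal point sees the ray r / f radians off the axis. A picture is of the moment at which its call begins: read the wrist's pose just before it. camera_params takes no time and is no camera call.
- bot.job_done(): hands the job in, once; it reports no verdict.
The state is a dict: "clock": time; "joint_pos": joint angles; "joint_vel": joint speeds; "tau": joint torques, N m; "eef_pos": TCP position; "tool_rot": TCP orientation; "ft_force": force on the tool from outside, world axes, zero at the start; "ft_torque": the same for the moment, N m; "grip_width": finger opening in m.
Only numpy, scipy, OpenCV 4.12 (cv2) and the standard library are available. Lean on these libraries where they do the work, as an engineer would, in place of code of your own. Each camera call takes 0.05 s, during which the arm holds its last target. There are 200 camera calls.

## Working session

There is one attempt and no reset: what is moved stays moved. The work goes in short steps, Python scripts to look and compute and a tool call to move; the robot and the scene stay as the last step left them, time stands still between calls to the robot, and variables do not carry over. Pictures are saved under pics/ and viewed, about 8 in all and at most 12, crops included, and the job is handed in when it is done.

Besides the shell and the picture viewer there is one more tool, called after "Request:" as a command line: name --argument value ..., lists and objects as JSON in quotes. move_arm: Moves the arm, as the interface text tells. Its arguments: {"type":"object","properties":{"increments":{"type":"array"}},"required":["increments"]}

```bash
mkdir -p pics; cat > h.py <<'E'
import numpy as np, cv2
from workcell import bot
from scipy.spatial.transform import Rotation as R
def cam(n):
    p=bot.camera_params(n); return np.array(p["camera_matrix"]),R.from_rotvec(np.ravel(p["rvec"])).as_matrix(),np.ravel(p["tvec"])
def onplane(n,uv,z):
    K,Rm,t=cam(n); uv=np.atleast_2d(uv).astype(float)
    d=(np.linalg.inv(K)@np.c_[uv,np.ones(len(uv))].T).T@Rm; c=-Rm.T@t
    return c+d*((z-c[2])/d[:,2])[:,None]
def cloud(n,dep):
    K,Rm,t=cam(n); v,u=np.mgrid[:400,:640]
    P=np.stack([(u-K[0,2])/K[0,0]*dep,(v-K[1,2])/K[1,1]*dep,dep],-1)
    return (P-t)@Rm
E
python3 - <<'E'
from h import *
for n in("top","side"):
    p,d=bot.camera(n); np.savez("pics/%s0.npz"%n,p=p,d=d); cv2.imwrite("pics/%s0.png"%n,p)
    K,Rm,t=cam(n); print(n,K[0,0],-Rm.T@t,Rm[2])
o=bot.get_obs(); print({k:np.round(v,3) for k,v in o.items()})
print(bot.camera_params("wrist"))
E
```

```text
top 422.1387677269885 [0.49921253 0.02060994 1.29865692] [ 0.1048791   0.02586199 -0.99414865]
side 505.6224718371076 [ 0.3620121  -0.78319537  0.96261214] [ 0.19820143  0.66347101 -0.7214724 ]
{'clock': np.float64(0.1), 'joint_pos': array([ 1.202,  0.241,  0.004,  1.335, -0.   ,  1.571]), 'joint_vel': array([-0.   , -0.002,  0.003,  0.001, -0.001,  0.   ]), 'tau': array([-1.0000e-03, -3.7314e+01,  2.5301e+01,  1.1000e-02, -0.0000e+00,
       -0.0000e+00]), 'eef_pos': array([0.18 , 0.466, 0.23 ]), 'tool_rot': array([ 0.696, -0.13 ,  0.13 , -0.694]), 'ft_force': array([ 0.389, -0.037, -0.393]), 'ft_torque': array([ 0.034, -0.005,  0.018]), 'grip_width': np.float64(0.086)}
{'camera_matrix': array([[309.70691629,   0.        , 312.24506387],
       [  0.        , 309.70691629, 199.91047064],
       [  0.        ,   0.        ,   1.        ]]), 'T_tool_cam': array([[-5.17858174e-04,  9.61765249e-01,  2.73874673e-01,
        -6.95940739e-02],
       [-2.35450596e-04, -2.73874820e-01,  9.61765318e-01,
        -1.42315331e-01],
       [ 9.99999838e-01,  4.33574077e-04,  3.68276516e-04,
         7.57987710e-04],
       [ 0.00000000e+00,  0.00000000e+00,  0.00000000e+00,
         1.00000000e+00]])}
```

View pics/top0.png

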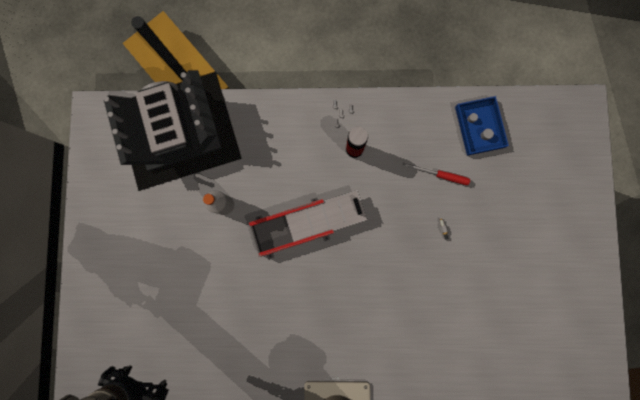

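View pics/side0.png

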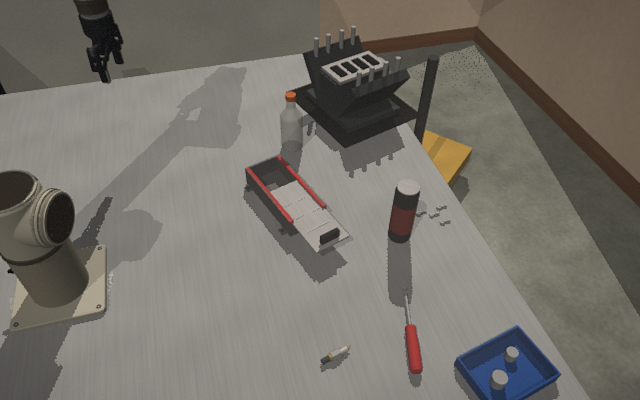

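The top view shows the box (red lips, px 250–333 × 200–255), its end wall on the left, the lid with black bar at (357,206), and the plug at (444,229). The can is at (357,142), the bottle at (212,202) and the driver at (455,178). The side view agrees: plug (336,354), bar (330,236).

```bash
cat > m.py <<'E'
from h import *
f=np.load("pics/top0.npz"); p,d=f["p"],f["d"]; C=cloud("top",d); hsv=cv2.cvtColor(p,cv2.COLOR_BGR2HSV)
red=(((hsv[...,0]<8)|(hsv[...,0]>172))&(hsv[...,1]>130)&(hsv[...,2]>70)).astype(np.uint8)
roi=np.zeros_like(red); roi[185:270,235:345]=1
n,l,s,c=cv2.connectedComponentsWithStats(red*roi)
for i in range(1,n):
    if s[i,4]<25: continue
    v,u=np.where(l==i); W=onplane("top",np.c_[u,v],.0535)[:,:2]
    r=cv2.minAreaRect(W.astype(np.float32)); print("red",s[i],r, cv2.boxPoints(r).round(4).tolist(),"depth z",np.median(C[v,u,2]))
# bar
v,u=np.where((p.max(2)<45)&(np.mgrid[:400,:640][0]>190)&(np.mgrid[:400,:640][0]<222)&(np.mgrid[:400,:640][1]>345)&(np.mgrid[:400,:640][1]<366)&(C[...,2]>.055))
print("bar n",len(u),cv2.minAreaRect(onplane("top",np.c_[u,v],.072)[:,:2].astype(np.float32)),np.median(C[v,u,2]))
# plug by height
m=(C[...,2]>.006)&(C[...,2]<.03)&(d>0); m[:205]=0;m[255:]=0;m[:,:425]=0;m[:,465:]=0
v,u=np.where(m); print("plug",len(u),cv2.minAreaRect(C[v,u,:2].astype(np.float32)),C[v,u].mean(0))
for n,b in(("top",(210,180,470,270)),("side",(310,335,365,375))):
    q=np.load("pics/%s0.npz"%n)["p"]; 
q=np.load("pics/side0.npz")["p"]
a=cv2.resize(p[215:245,424:464],(400,300),interpolation=cv2.INTER_NEAREST)
b=cv2.resize(q[338:371,315:359],(400,300),interpolation=cv2.INTER_NEAREST)
c=cv2.resize(p[190:260,240:380],(800,400)[:2] if 0 else (560,280))
o=np.zeros((580,800,3),np.uint8); o[:300,:400]=a;o[:300,400:]=b;o[300:,:560]=c; cv2.imwrite("pics/c1.png",o)
E
python3 m.py
```

```text
red [249 200  75  26 276] ((0.5937138795852661, 0.148060142993927), (0.01314660906791687, 0.22954188287258148), 17.201074600219727) [[0.5534999966621399, 0.2558000087738037], [0.621399998664856, 0.0364999994635582], [0.633899986743927, 0.04039999842643738], [0.566100001335144, 0.2596000134944916]] depth z 0.05289459855919486
red [259 230  75  26 299] ((0.5050898790359497, 0.1185692623257637), (0.01392553374171257, 0.2267560362815857), 17.88728904724121) [[0.4636000096797943, 0.22429999709129333], [0.53329998254776, 0.008500000461935997], [0.546500027179718, 0.012799999676644802], [0.47690001130104065, 0.22859999537467957]] depth z 0.05291587782463882
bar n 58 ((0.6099486947059631, -0.06243196129798889), (0.04510429501533508, 0.010143077932298183), 17.694488525390625) 0.06993503423627773
plug 113 ((0.5550991296768188, -0.33036544919013977), (0.12560078501701355, 0.10937539488077164), 2.0639262199401855) [ 0.5455641  -0.32638792  0.013291  ]
```

View pics/c1.png

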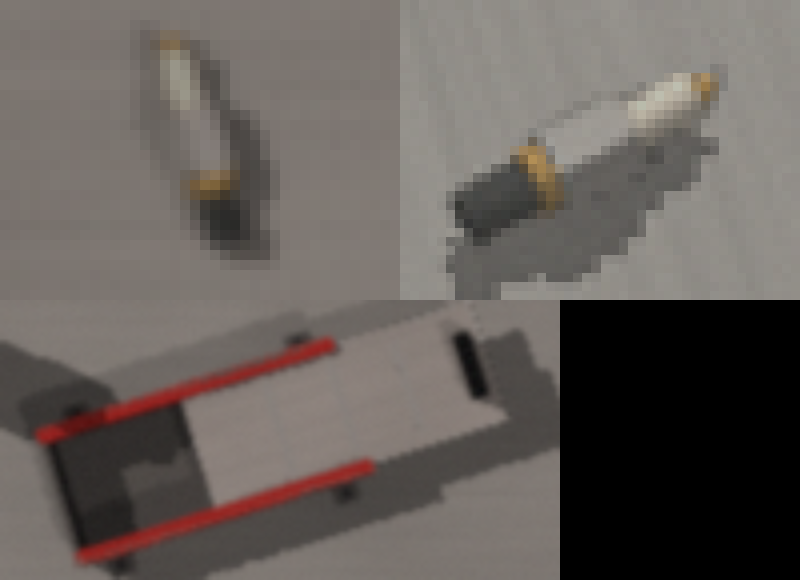

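Crop shows the plug in the top view: brass tip at about (441,219), washer (445,233), thread end (447.5,240), hex middle about (443.7,229). The box opening is clear, with the lid front edge well back from the end wall.

```bash
cat > s.py <<'E'
from h import *
o=bot.get_obs(); M=R.from_quat(o["tool_rot"]).as_matrix()
print("t",round(float(o["clock"]),2),"pos",o["eef_pos"].round(4),"F",o["ft_force"].round(1),"w",round(float(o["grip_width"]),4)); print("axes x",M[:,0].round(3),"y",M[:,1].round(3),"z",M[:,2].round(3), "zyaw",np.degrees(np.arctan2(M[1,2],M[0,2])).round(1),"j",np.round(o["joint_pos"],2))
def go(target,zyaw=None):
    d=M.T@(np.array(target)-o["eef_pos"]); print("shift units",(d/.2).round(3),"norm mm",np.linalg.norm(d)*1e3)
    if zyaw is not None:
        e=(zyaw-np.degrees(np.arctan2(M[1,2],M[0,2]))+90)%180-90; print("turn z needs deg",e,"twist total (sign by y down: -)",-np.radians(e)/2)
E
python3 - <<'E'
from s import *
P=onplane("top",[(441,219),(443.7,229),(447.5,240)],.009); S=onplane("side",[(315+70*.11,338+85/9.1) ,(315+185*.11,338+135/9.1),(315+590/1e3,360)],.009)
print(P.round(4)); 
# side crop pts: tip (708-400,85), hex (580-400,140), thread end (465-400,215)
S=onplane("side",[(315+308*.11,338+85*.11),(315+180*.11,338+140*.11),(315+65*.11,338+215*.11)],.009); print(S.round(4))
a=P[0]-P[2]; yaw=np.degrees(np.arctan2(a[1],a[0])); a=S[0]-S[2]; print("yaw",yaw,np.degrees(np.arctan2(a[1],a[0])))
for n,uv,z in(("can",(357,133),.17),("bottle",(209,199),.18)): print(n,onplane("top",uv,z))
hx=(P[1]+S[1])/2; go([hx[0]-.0,hx[1],.13],yaw+90)
E
```

```text
t 0.1 pos [0.18   0.4658 0.2305] F [ 0.4 -0.  -0.4] w 0.0856
axes x [ 0.933 -0.361  0.   ] y [-0.001 -0.002 -1.   ] z [ 0.361  0.933 -0.002] zyaw 68.9 j [ 1.2   0.24  0.    1.34 -0.    1.57]
[[ 0.5747 -0.3191  0.009 ]
 [ 0.5444 -0.3262  0.009 ]
 [ 0.5112 -0.3365  0.009 ]]
[[ 0.575  -0.3217  0.009 ]
 [ 0.5432 -0.3267  0.009 ]
 [ 0.5134 -0.3369  0.009 ]]
yaw 15.32013559186079 13.85014534727889
can [[ 0.8010148  -0.05689621  0.17      ]]
bottle [[0.62095629 0.34243047 0.18      ]]
shift units [ 3.125  0.508 -3.038] norm mm 877.6025936438841
turn z needs deg 36.454598579187746 twist total (sign by y down: -) -0.3181263863498365
```

Request:
move_arm --increments '[{"grip":0,"linear":[0.16,0.0,-0.15],"twist":0},{"grip":0,"linear":[0.16,0.0,-0.15],"twist":0},{"grip":0,"linear":[0.16,0.0,-0.15],"twist":0},{"grip":0,"linear":[0.16,0.0,-0.15],"twist":0},{"grip":0,"linear":[0.16,0.0,-0.15],"twist":0}]'

```text
clock: 0.6
eef_pos: [0.2758, 0.266, 0.2273]
tool_rot: [0.698, -0.126, 0.125, -0.694]
ft_force: [0.7, 0.0, 0.0]
grip_width: 0.0858
```

Request:
move_arm --increments '[{"grip":0,"linear":[0.16,0.0,-0.15],"twist":0},{"grip":0,"linear":[0.16,0.0,-0.15],"twist":0},{"grip":0,"linear":[0.16,0.0,-0.15],"twist":0},{"grip":0,"linear":[0.16,0.0,-0.15],"twist":0},{"grip":0,"linear":[0.16,0.0,-0.15],"twist":-0.05}]'

```text
clock: 1.1
eef_pos: [0.3742, 0.0607, 0.2271]
tool_rot: [0.703, -0.09, 0.088, -0.7]
ft_force: [1.6, 0.1, -0.4]
grip_width: 0.0855
```

```bash
python3 -c "
from s import *
go([.544,-.327,.13],104.5)"
```

```text
t 1.1 pos [0.3742 0.0607 0.2271] F [ 1.6  0.1 -0.4] w 0.0855
axes x [ 0.968 -0.25  -0.002] y [-0.003 -0.005 -1.   ] z [ 0.25   0.968 -0.006] zyaw 75.5 j [ 0.16  0.01 -0.28  1.29 -0.    0.42]
shift units [ 1.307  0.493 -1.663] norm mm 434.2828726516833
turn z needs deg 28.950184973380047 twist total (sign by y down: -) -0.2526380234234344
```

Request:
move_arm --increments '[{"grip":0,"linear":[0.13,0.03,-0.17],"twist":-0.05},{"grip":0,"linear":[0.11,0.03,-0.18],"twist":-0.05},{"grip":0,"linear":[0.09,0.03,-0.19],"twist":-0.05},{"grip":0,"linear":[0.08,0.03,-0.19],"twist":-0.05},{"grip":0,"linear":[0.06,0.03,-0.2],"twist":-0.05}]'

```text
clock: 1.6
eef_pos: [0.4617, -0.1404, 0.1966]
tool_rot: [0.702, 0.093, -0.095, -0.7]
ft_force: [-0.4, 1.2, 0.7]
grip_width: 0.0855
```

```bash
python3 -c "
from s import *
go([.544,-.327,.13],104.5)"
```

```text
t 1.6 pos [ 0.4617 -0.1404  0.1966] F [-0.4  1.2  0.7] w 0.0855
axes x [ 0.965  0.263 -0.003] y [-0.002 -0.004 -1.   ] z [-0.263  0.965 -0.003] zyaw 105.3 j [-0.29  0.23 -0.11  1.24 -0.   -0.56]
shift units [ 0.152  0.336 -1.008] norm mm 214.59523706375887
turn z needs deg -0.7691059977413346 twist total (sign by y down: -) 0.00671171597871118
```

Request:
move_arm --increments '[{"grip":0,"linear":[0.03,0.06,-0.2],"twist":0},{"grip":0,"linear":[0.03,0.07,-0.2],"twist":0},{"grip":0,"linear":[0.03,0.07,-0.2],"twist":0},{"grip":0,"linear":[0.03,0.07,-0.2],"twist":0},{"grip":0,"linear":[0.03,0.07,-0.2],"twist":0}]'

```text
clock: 2.1
eef_pos: [0.5451, -0.3342, 0.1251]
tool_rot: [0.701, 0.093, -0.095, -0.7]
ft_force: [1.1, 0.3, 1.0]
grip_width: 0.0853
```

```bash
cat >> h.py <<'E'
def wrist():
    o=bot.get_obs(); p,d=bot.camera("wrist"); return o,p,d
def wray(o,uv,z):
    q=bot.camera_params("wrist"); K=q["camera_matrix"]; T=q["T_tool_cam"]; uv=np.atleast_2d(uv).astype(float)
    x=(uv-K[:2,2])/K[0,0]; r=np.linalg.norm(x,axis=1,keepdims=True)
    D=np.c_[x/np.maximum(r,1e-9)*np.sin(r),np.cos(r)]
    M=R.from_quat(o["tool_rot"]).as_matrix(); c=M@T[:3,3]+o["eef_pos"]; D=D@(M@T[:3,:3]).T
    return c+D*((z-c[2])/D[:,2])[:,None]
E
python3 -c "
from s import *
go([.544,-.327,.13],104.5)
o,p,d=wrist(); np.savez('pics/w1.npz',p=p,d=d,pos=o['eef_pos'],q=o['tool_rot']); cv2.imwrite('pics/w1.png',p)"
```

```text
t 2.1 pos [ 0.5451 -0.3342  0.1251] F [1.1 0.3 1. ] w 0.0853
axes x [ 0.965  0.264 -0.003] y [-0.003 -0.002 -1.   ] z [-0.264  0.965 -0.001] zyaw 105.3 j [-0.55  0.58  0.23  1.23 -0.   -0.82]
shift units [ 0.004 -0.024  0.036] norm mm 8.752808400693187
turn z needs deg -0.779619655780067 twist total (sign by y down: -) 0.006803464953313505
```

View pics/w1.png

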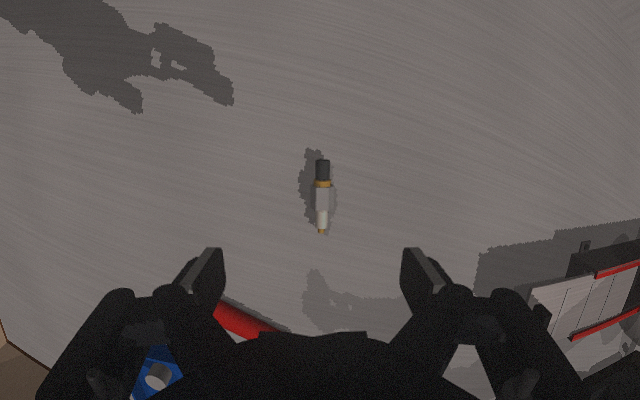

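Wrist view: the plug is upright in the image, tip (322,232), hexagon centre about (322,199), thread end (322,160), nearly aligned across the jaws.

```bash
python3 -c "
from s import *
f=np.load('pics/w1.npz'); o2=dict(eef_pos=f['pos'],tool_rot=f['q']); P=wray(o2,[(321.5,233),(321.5,199),(322.5,160)],.009); print(P.round(4)); a=P[0]-P[2]; y=np.degrees(np.arctan2(a[1],a[0])); print('yaw',y,np.linalg.norm(P[0]-P[1]),np.linalg.norm(P[2]-P[1]))
m=P[2]+(P[0]-P[2])*32/65; print(m); go([m[0],m[1],.003],y+90)"
```

```text
t 2.15 pos [ 0.5457 -0.3398  0.1199] F [ 4.  -4.7 -2.2] w 0.0856
axes x [ 0.966  0.259 -0.007] y [-0.006 -0.004 -1.   ] z [-0.259  0.966 -0.003] zyaw 105.0 j [-0.55  0.59  0.24  1.22 -0.01 -0.82]
[[ 0.5765 -0.3163  0.009 ]
 [ 0.546  -0.325   0.009 ]
 [ 0.513  -0.3334  0.009 ]]
yaw 15.028557423996482 0.03169212907243966 0.03409160506217121
[ 0.54423047 -0.32499666  0.009     ]
shift units [0.016 0.584 0.075] norm mm 117.79328623503653
turn z needs deg 0.0019208187042494274 twist total (sign by y down: -) -1.6762305361521852e-05
```

Request:
move_arm --increments '[{"grip":0,"linear":[0.005,0.1,0.05],"twist":0},{"grip":0,"linear":[0.005,0.15,0.02],"twist":0},{"grip":0,"linear":[0.005,0.1,0.0],"twist":0},{"grip":0,"linear":[0.0,0.05,0.0],"twist":0},{"grip":0,"linear":[0,0,0],"twist":0}]'

```text
clock: 2.65
eef_pos: [0.5418, -0.3276, 0.0303]
tool_rot: [-0.7, -0.086, 0.095, 0.702]
ft_force: [-0.5, 0.3, -0.4]
grip_width: 0.0851
```

```bash
python3 -c "
from s import *
go([.5445,-.3253,.003],105)"
```

```text
t 2.65 pos [ 0.5418 -0.3276  0.0303] F [-0.5  0.3 -0.4] w 0.0851
axes x [ 0.967  0.254 -0.013] y [-0.014  0.001 -1.   ] z [-0.254  0.967  0.004] zyaw 104.7 j [-0.54  0.65  0.1   1.03 -0.01 -0.8 ]
shift units [0.018 0.136 0.007] norm mm 27.510258678529087
turn z needs deg 0.3068336587905236 twist total (sign by y down: -) -0.0026776288009177393
```

Request:
move_arm --increments '[{"grip":0,"linear":[0.02,0.07,0.007],"twist":0},{"grip":0,"linear":[0.005,0.05,0.0],"twist":0},{"grip":0,"linear":[0.0,0.02,0.0],"twist":0},{"grip":0,"linear":[0.0,0,0.0],"twist":0},{"grip":0,"linear":[0,0,0],"twist":0}]'

```text
clock: 3.15
eef_pos: [0.5483, -0.3253, 0.0031]
tool_rot: [0.702, 0.087, -0.094, -0.701]
ft_force: [-0.4, -0.4, 0.2]
grip_width: 0.0853
```

```bash
python3 -c "
from s import *
go([.5445,-.3253,.003],105)"
```

```text
t 3.15 pos [ 0.5483 -0.3253  0.0031] F [-0.4 -0.4  0.2] w 0.0853
axes x [ 0.967  0.254 -0.01 ] y [-0.009 -0.002 -1.   ] z [-0.254  0.967  0.   ] zyaw 104.7 j [-0.53  0.69  0.09  0.98 -0.01 -0.79]
shift units [-0.019  0.001  0.005] norm mm 3.851225096749606
turn z needs deg 0.26346097817669545 twist total (sign by y down: -) -0.0022991307598541314
```

Request:
move_arm --increments '[{"grip":0,"linear":[-0.02,0,0.004],"twist":0},{"grip":0,"linear":[0,0,0],"twist":0},{"grip":1,"linear":[0,0,0],"twist":0},{"grip":1,"linear":[0,0,0],"twist":0},{"grip":1,"linear":[0,0,0],"twist":0}]'

```text
clock: 3.65
eef_pos: [0.545, -0.3266, 0.0055]
tool_rot: [0.702, 0.088, -0.093, -0.7]
ft_force: [-0.3, -1.5, -0.2]
grip_width: 0.044
```

Request:
move_arm --increments '[{"grip":1,"linear":[0,0,0],"twist":0},{"grip":1,"linear":[0,0,0],"twist":0},{"grip":1,"linear":[0,0,0],"twist":0},{"grip":1,"linear":[0,0,0],"twist":0},{"grip":1,"linear":[0,0,0],"twist":0}]'

```text
clock: 4.15
eef_pos: [0.5453, -0.3267, 0.006]
tool_rot: [0.703, 0.088, -0.093, -0.7]
ft_force: [-0.9, -0.0, 1.0]
grip_width: 0.0175
```

Request:
move_arm --increments '[{"grip":1,"linear":[0,-0.05,0],"twist":0},{"grip":1,"linear":[0,-0.1,0],"twist":0},{"grip":1,"linear":[0,-0.15,0],"twist":0},{"grip":1,"linear":[0,-0.15,0],"twist":0},{"grip":1,"linear":[0,-0.1,0],"twist":0}]'

```text
clock: 4.65
eef_pos: [0.5426, -0.3242, 0.1161]
tool_rot: [-0.7, -0.085, 0.096, 0.702]
ft_force: [-0.3, 0.3, -0.7]
grip_width: 0.0173
```

```bash
python3 -c "
from s import *
go([.533,.186,.14],197.5)
o,p,d=wrist(); cv2.imwrite('pics/w2.png',p[180:400,200:440])"
```

```text
t 4.65 pos [ 0.5426 -0.3242  0.1161] F [-0.3  0.3 -0.7] w 0.0173
axes x [ 0.967  0.254 -0.015] y [-0.015  0.002 -1.   ] z [-0.254  0.967  0.005] zyaw 104.7 j [-0.54  0.58  0.21  1.22 -0.01 -0.79]
shift units [ 0.6   -0.115  2.48 ] norm mm 510.84453644913066
turn z needs deg -87.21880930923015 twist total (sign by y down: -) 0.7611276960575737
```

View pics/w2.png

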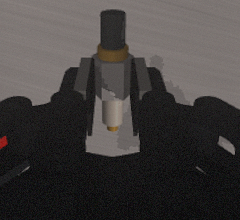

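Request:
move_arm --increments '[{"grip":1,"linear":[0.05,-0.03,0.15],"twist":0},{"grip":1,"linear":[0.06,-0.03,0.22],"twist":0},{"grip":1,"linear":[0.06,-0.03,0.22],"twist":0},{"grip":1,"linear":[0.06,-0.03,0.22],"twist":0},{"grip":1,"linear":[0.06,-0.03,0.22],"twist":0}]'

```text
clock: 5.2
eef_pos: [0.55, -0.1122, 0.1523]
tool_rot: [0.704, 0.084, -0.088, -0.7]
ft_force: [0.9, -0.0, -0.7]
grip_width: 0.0175
```

Request:
move_arm --increments '[{"grip":1,"linear":[0.06,0,0.22],"twist":0},{"grip":1,"linear":[0.06,0,0.22],"twist":0},{"grip":1,"linear":[0.06,0,0.22],"twist":0},{"grip":1,"linear":[0.06,0,0.22],"twist":0},{"grip":1,"linear":[0.06,0,0.15],"twist":0}]'

```text
clock: 5.7
eef_pos: [0.5575, 0.1122, 0.1539]
tool_rot: [0.704, 0.086, -0.086, -0.7]
ft_force: [-0.1, -1.0, -1.0]
grip_width: 0.0169
```

Request:
move_arm --increments '[{"grip":1,"linear":[0,0,0],"twist":-0.07},{"grip":1,"linear":[0,0,0],"twist":-0.07},{"grip":1,"linear":[0,0,0],"twist":-0.07},{"grip":1,"linear":[0,0,0],"twist":-0.07},{"grip":1,"linear":[0,0,0],"twist":-0.07}]'

```text
clock: 6.2
eef_pos: [0.5565, 0.1201, 0.154]
tool_rot: [0.625, 0.334, -0.334, -0.622]
ft_force: [-0.4, 0.6, -0.9]
grip_width: 0.0175
```

```bash
python3 -c "
from s import *
go([.533,.186,.14],197.5)"
```

```text
t 6.2 pos [0.5565 0.1201 0.154 ] F [-0.4  0.6 -0.9] w 0.0175
axes x [ 0.554  0.833 -0.003] y [ 0.001 -0.004 -1.   ] z [-0.833  0.554 -0.003] zyaw 146.4 j [ 0.21  0.42  0.05  1.21 -0.   -0.77]
shift units [0.209 0.069 0.28 ] norm mm 71.33633297758239
turn z needs deg 51.11840492003688 twist total (sign by y down: -) -0.44609223711115614
```

Request:
move_arm --increments '[{"grip":1,"linear":[0.05,0,0.05],"twist":-0.07},{"grip":1,"linear":[0.05,0,0.05],"twist":-0.07},{"grip":1,"linear":[0.05,0,0.05],"twist":-0.07},{"grip":1,"linear":[0.05,0,0.05],"twist":-0.07},{"grip":1,"linear":[0.05,0,0.03],"twist":-0.07}]'

```text
clock: 6.7
eef_pos: [0.527, 0.1816, 0.1538]
tool_rot: [-0.465, -0.533, 0.535, 0.463]
ft_force: [-1.2, -0.7, -0.3]
grip_width: 0.0171
```

Request:
move_arm --increments '[{"grip":1,"linear":[0,0,0],"twist":-0.07},{"grip":1,"linear":[0,0,0],"twist":-0.02},{"grip":1,"linear":[0,0,0],"twist":0},{"grip":1,"linear":[0,0,0],"twist":0},{"grip":1,"linear":[0,0,0],"twist":0}]'

```text
clock: 7.2
eef_pos: [0.5252, 0.1833, 0.1541]
tool_rot: [-0.412, -0.574, 0.577, 0.41]
ft_force: [-0.4, -0.5, -0.1]
grip_width: 0.0177
```

```bash
python3 -c "
from s import *
go([.532,.188,.14],197.5)
M=M;o,p,d=wrist(); np.savez('pics/w3.npz',p=p,d=d,pos=o['eef_pos'],q=o['tool_rot']); cv2.imwrite('pics/w3.png',p)"
```

```text
t 7.2 pos [0.5252 0.1833 0.1541] F [-0.4 -0.5 -0.1] w 0.0177
axes x [-0.325  0.946 -0.004] y [-0.    -0.004 -1.   ] z [-0.946 -0.325  0.001] zyaw -161.0 j [ 0.34  0.4   0.02  1.19 -0.   -1.56]
shift units [ 0.011  0.07  -0.04 ] norm mm 16.337728850540614
turn z needs deg -1.4710998384612708 twist total (sign by y down: -) 0.012837767903352944
```

View pics/w3.png

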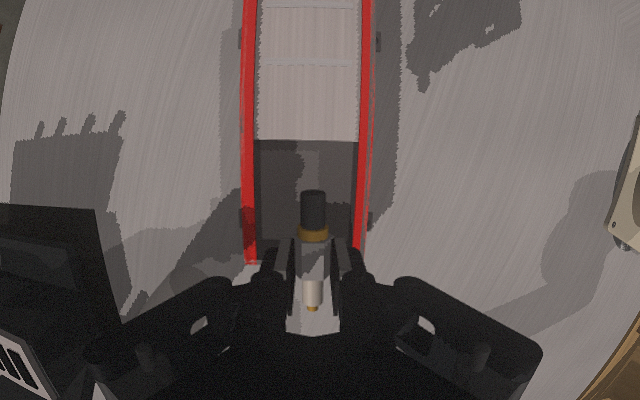

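The wrist view shows the plug held over the open compartment. The lips' red bands run at columns 243–256 and 356–372, and the lid's front edge is at row 141. I'll refine the box axis from the red lips.

```bash
python3 -c "
from s import *
f=np.load('pics/w3.npz'); p=f['p']; o2=dict(eef_pos=f['pos'],tool_rot=f['q']); hsv=cv2.cvtColor(p,cv2.COLOR_BGR2HSV)
red=((hsv[...,0]<8)|(hsv[...,0]>172))&(hsv[...,1]>130)&(hsv[...,2]>60)
L=[];Rr=[]
for v in range(20,220,5):
    u=np.where(red[v,235:300])[0]
    w=np.where(red[v,330:385])[0]
    if len(u)>3: L.append((235+u.max()+.5,v))
    if len(w)>3: Rr.append((330+w.min()-.5,v))
A=wray(o2,L,.0535);B=wray(o2,Rr,.0535)
fa=cv2.fitLine(A[:,:2].astype(np.float32),1,0,.01,.01).ravel();fb=cv2.fitLine(B[:,:2].astype(np.float32),1,0,.01,.01).ravel()
print(fa,fb,np.degrees(np.arctan2(fa[1],fa[0])),np.degrees(np.arctan2(fb[1],fb[0])))
y=np.radians(107.5); ux=np.array([np.cos(y),np.sin(y)]); uy=np.array([-ux[1],ux[0]])
c=np.array([.5494,.1333])
print('gap y in box',((A[:,:2]-c)@uy).mean(),((B[:,:2]-c)@uy).mean())
e=wray(o2,[(262,141),(356,141)],.048); print('lid front x',(e[:,:2]-c)@ux,(e[:,:2]-c)@uy)
# lip end (end wall)
e=wray(o2,[(250,262)],.0535); print('lip end x',(e[:,:2]-c)@ux)
print('tcp in box',(o['eef_pos'][:2]-c)@ux,(o['eef_pos'][:2]-c)@uy)
t=c+.056*ux; print(t); go([t[0],t[1],.05],197.5)"
```

```text
t 7.25 pos [0.5253 0.1833 0.1541] F [-0.1 -0.2 -0.7] w 0.0172
axes x [-0.325  0.946 -0.004] y [-0.    -0.004 -1.   ] z [-0.946 -0.325  0.001] zyaw -161.0 j [ 0.34  0.4   0.02  1.19 -0.   -1.56]
[ 0.3037519  -0.95275116  0.5949141   0.12309697] [ 0.30060259 -0.9537495   0.5127055   0.10759048] -72.3169 -72.506195
gap y in box -0.04031185413848416 0.042689217085875183
lid front x [0.00826092 0.00637748] [-0.03403664  0.04178382]
lip end x [0.11375145]
tcp in box 0.05491902446900001 0.008001651629597083
[0.53256048 0.18670815]
shift units [ 0.006  0.521 -0.041] norm mm 104.42818711575411
turn z needs deg -1.471808292168646 twist total (sign by y down: -) 0.012843950328248772
```

Request:
move_arm --increments '[{"grip":1,"linear":[0.005,0.1,-0.04],"twist":0.013},{"grip":1,"linear":[0,0.15,0],"twist":0},{"grip":1,"linear":[0,0.15,0],"twist":0},{"grip":1,"linear":[0,0.06,0],"twist":0},{"grip":1,"linear":[0,0,0],"twist":0}]'

```text
clock: 7.75
eef_pos: [0.5353, 0.1866, 0.0616]
tool_rot: [0.421, 0.57, -0.569, -0.418]
ft_force: [-0.1, -0.5, 0.1]
grip_width: 0.0173
```

```bash
python3 -c "
from s import *
go([.532,.187,.012],197.5)"
```

```text
t 7.75 pos [0.5353 0.1866 0.0616] F [-0.1 -0.5  0.1] w 0.0173
axes x [-0.296  0.955 -0.004] y [ 0.005 -0.002 -1.   ] z [-0.955 -0.296 -0.004] zyaw -162.8 j [ 0.34  0.49 -0.09  0.98 -0.   -1.53]
shift units [0.008 0.248 0.016] norm mm 49.663376995554046
turn z needs deg 0.28113933486196174 twist total (sign by y down: -) -0.002453403525104055
```

Request:
move_arm --increments '[{"grip":1,"linear":[0.005,0.1,0.016],"twist":0},{"grip":1,"linear":[0,0.08,0],"twist":0},{"grip":1,"linear":[0,0.04,0],"twist":0},{"grip":1,"linear":[0,0,0],"twist":0},{"grip":1,"linear":[0,0,0],"twist":0}]'

```text
clock: 8.25
eef_pos: [0.5367, 0.1877, 0.0223]
tool_rot: [0.424, 0.572, -0.566, -0.416]
ft_force: [1.5, 0.4, -0.1]
grip_width: 0.0175
```

```bash
python3 -c "
from s import *
go([.532,.187,.012],197.5)"
```

```text
t 8.25 pos [0.5367 0.1877 0.0223] F [ 1.5  0.4 -0.1] w 0.0175
axes x [-0.295  0.956 -0.003] y [ 0.014  0.001 -1.   ] z [-0.955 -0.295 -0.013] zyaw -162.9 j [ 0.34  0.54 -0.14  0.89 -0.   -1.53]
shift units [0.004 0.051 0.024] norm mm 11.34619767228717
turn z needs deg 0.3587210659028983 twist total (sign by y down: -) -0.0031304318481345707
```

Request:
move_arm --increments '[{"grip":1,"linear":[0,0.02,0.02],"twist":0},{"grip":1,"linear":[0,0.02,0],"twist":0},{"grip":1,"linear":[0,0.015,0],"twist":0},{"grip":1,"linear":[0,0,0],"twist":0},{"grip":1,"linear":[0,0,0],"twist":0}]'

```text
clock: 8.75
eef_pos: [0.5348, 0.1872, 0.0135]
tool_rot: [0.425, 0.573, -0.564, -0.415]
ft_force: [-0.0, 0.0, -0.9]
grip_width: 0.0174
```

Request:
move_arm --increments '[{"grip":1,"linear":[0,0.008,0],"twist":0},{"grip":1,"linear":[0,0.008,0],"twist":0},{"grip":1,"linear":[0,0,0],"twist":0},{"grip":1,"linear":[0,0,0],"twist":0},{"grip":1,"linear":[0,0,0],"twist":0}]'

```text
clock: 9.25
eef_pos: [0.5352, 0.1873, 0.011]
tool_rot: [0.425, 0.574, -0.564, -0.415]
ft_force: [-1.1, 0.7, 1.1]
grip_width: 0.0175
```

Request:
move_arm --increments '[{"grip":1,"linear":[0,0.01,0],"twist":0},{"grip":1,"linear":[0,0.005,0],"twist":0},{"grip":1,"linear":[0,0,0],"twist":0},{"grip":1,"linear":[0,0,0],"twist":0},{"grip":1,"linear":[0,0,0],"twist":0}]'

```text
clock: 9.75
eef_pos: [0.5355, 0.1875, 0.011]
tool_rot: [0.425, 0.574, -0.563, -0.415]
ft_force: [-1.0, -0.3, 0.4]
grip_width: 0.017
```

Request:
move_arm --increments '[{"grip":0.65,"linear":[0,0,0],"twist":0},{"grip":0.65,"linear":[0,0,0],"twist":0},{"grip":0.65,"linear":[0,0,0],"twist":0},{"grip":0.65,"linear":[0,0,0],"twist":0},{"grip":0.65,"linear":[0,0,0],"twist":0}]'

```text
clock: 10.25
eef_pos: [0.5355, 0.1874, 0.0102]
tool_rot: [0.425, 0.574, -0.564, -0.415]
ft_force: [-0.4, 0.5, -0.1]
grip_width: 0.0303
```

Request:
move_arm --increments '[{"grip":0.65,"linear":[0,-0.05,0],"twist":0},{"grip":0.65,"linear":[0,-0.1,0],"twist":0},{"grip":0.65,"linear":[0,-0.15,0],"twist":0},{"grip":0.65,"linear":[0,-0.15,0],"twist":0},{"grip":0.65,"linear":[0,-0.1,0],"twist":0}]'

```text
clock: 10.75
eef_pos: [0.5303, 0.186, 0.1223]
tool_rot: [0.423, 0.572, -0.566, -0.417]
ft_force: [0.2, 0.1, 0.1]
grip_width: 0.0295
```

```bash
python3 -c "
from s import *
# closed-finger target behind bar: box x=-0.205-0.006-0.045
y=np.radians(107.55); ux=np.array([np.cos(y),np.sin(y)]); c=np.array([.5484,.133]); t=c-.265*ux; print(t); go([t[0],t[1],.12],197.5)
o,p,d=wrist(); np.savez('pics/w4.npz',p=p,d=d,pos=o['eef_pos'],q=o['tool_rot']); cv2.imwrite('pics/w4.png',p)"
```

```text
t 10.75 pos [0.5303 0.186  0.1223] F [0.2 0.1 0.1] w 0.0295
axes x [-0.295  0.956 -0.003] y [ 0.012  0.    -1.   ] z [-0.956 -0.295 -0.012] zyaw -162.9 j [ 0.34  0.42 -0.03  1.11 -0.   -1.53]
[ 0.62830756 -0.11966536]
shift units [-1.605  0.017 -0.018] norm mm 321.0347801728383
turn z needs deg 0.36751829147669923 twist total (sign by y down: -) -0.0032072021237863073
```

View pics/w4.png

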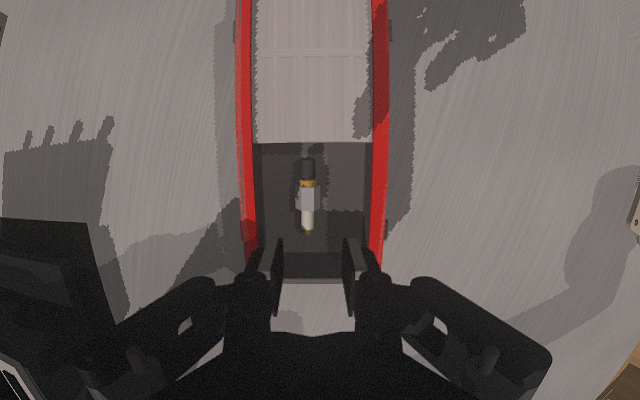

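The plug lies flat on the compartment floor along the box (302–313, 160–235), clear of the lid edge at row 142. Next, closed fingers go behind the bar.

Request:
move_arm --increments '[{"grip":1,"linear":[-0.15,0,0],"twist":0},{"grip":1,"linear":[-0.22,0,0],"twist":0},{"grip":1,"linear":[-0.22,0,0],"twist":0},{"grip":1,"linear":[-0.22,0,0],"twist":0},{"grip":1,"linear":[-0.22,0,0],"twist":0}]'

```text
clock: 11.3
eef_pos: [0.5972, -0.0087, 0.1331]
tool_rot: [0.423, 0.58, -0.564, -0.409]
ft_force: [1.5, 1.3, -0.5]
grip_width: -0.0004
```

Request:
move_arm --increments '[{"grip":1,"linear":[-0.22,0,0],"twist":0},{"grip":1,"linear":[-0.22,0,0],"twist":0},{"grip":1,"linear":[-0.15,0,0],"twist":0},{"grip":1,"linear":[0,0,0],"twist":0},{"grip":1,"linear":[0,0,0],"twist":0}]'

```text
clock: 11.8
eef_pos: [0.6355, -0.1327, 0.1355]
tool_rot: [0.427, 0.578, -0.562, -0.41]
ft_force: [-0.4, 0.9, 0.5]
grip_width: -0.0001
```

```bash
cat >> s.py <<'E'
y_=np.radians(107.55); ux=np.array([np.cos(y_),np.sin(y_)]); uy=np.array([-ux[1],ux[0]]); c=np.array([.5484,.133])
def box(): 
    q=bot.get_obs(); r=q["eef_pos"][:2]-c; print("tcp in box mm",(r@ux*1e3).round(1),(r@uy*1e3).round(1),"F along",(q["ft_force"][:2]@ux).round(1))
E
python3 -c "
from s import *
t=c-.262*ux; go([t[0],t[1],.056],197.55); box()
o,p,d=wrist(); np.savez('pics/w5.npz',p=p,d=d,pos=o['eef_pos'],q=o['tool_rot']); cv2.imwrite('pics/w5.png',p)"
```

```text
t 11.8 pos [ 0.6355 -0.1327  0.1355] F [-0.4  0.9  0.5] w -0.0001
axes x [-0.299  0.954 -0.005] y [ 0.033  0.005 -0.999] z [-0.954 -0.299 -0.033] zyaw -162.6 j [-0.21  0.56  0.24  1.21  0.01 -2.09]
shift units [0.09  0.397 0.028] norm mm 81.51799803035226
turn z needs deg 0.1399865928391364 twist total (sign by y down: -) -0.0012216134768458235
tcp in box mm -279.6 -3.0 F along 1.0
```

View pics/w5.png

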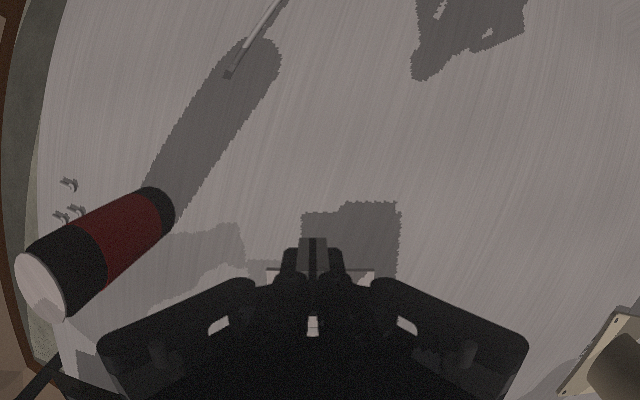

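The wrist view shows the lid's rear edge at row 268 (columns 265–375, centred on the fingers); the can is clear on the left.

Request:
move_arm --increments '[{"grip":1,"linear":[0,0.1,0.02],"twist":0},{"grip":1,"linear":[0,0.15,0],"twist":0},{"grip":1,"linear":[0,0.1,0],"twist":0},{"grip":1,"linear":[0,0.05,0],"twist":0},{"grip":1,"linear":[0,0,0],"twist":0}]'

```text
clock: 12.35
eef_pos: [0.6344, -0.1257, 0.0561]
tool_rot: [0.425, 0.581, -0.563, -0.407]
ft_force: [0.6, -0.6, -1.3]
grip_width: 0.0
```

```bash
python3 -c "
from s import *
t=c-.235*ux; go([t[0],t[1],.056],197.55); box()"
```

```text
t 12.35 pos [ 0.6344 -0.1257  0.0561] F [ 0.6 -0.6 -1.3] w 0.0
axes x [-0.309  0.951 -0.006] y [ 0.036  0.005 -0.999] z [-0.951 -0.309 -0.036] zyaw -162.0 j [-0.2   0.62  0.12  1.03  0.01 -2.09]
shift units [ 0.188 -0.001  0.018] norm mm 37.77853582948651
turn z needs deg -0.44050385144134907 twist total (sign by y down: -) 0.003844121287683755
tcp in box mm -272.6 -4.0 F along -0.7
```

Request:
move_arm --increments '[{"grip":1,"linear":[0.05,0,0.018],"twist":0.003},{"grip":1,"linear":[0.05,0,0],"twist":0},{"grip":1,"linear":[0.05,0,0],"twist":0},{"grip":1,"linear":[0.03,0,0],"twist":0},{"grip":1,"linear":[0,0,0],"twist":0}]'

```text
clock: 12.85
eef_pos: [0.6207, -0.0874, 0.0604]
tool_rot: [0.427, 0.581, -0.561, -0.406]
ft_force: [0.6, 0.0, -0.8]
grip_width: 0.0003
```

```bash
python3 -c "
from s import *
t=c-.225*ux; go([t[0],t[1],.056],197.55); box()"
```

```text
t 12.85 pos [ 0.6207 -0.0874  0.0604] F [ 0.6  0.  -0.8] w 0.0003
axes x [-0.306  0.952 -0.008] y [ 0.042  0.005 -0.999] z [-0.951 -0.306 -0.041] zyaw -162.2 j [-0.15  0.57  0.05  1.    0.01 -2.03]
shift units [0.035 0.021 0.013] norm mm 8.571019059458367
turn z needs deg -0.262139212813679 twist total (sign by y down: -) 0.002287596181092404
tcp in box mm -231.9 -2.5 F along -0.2
```

Request:
move_arm --increments '[{"grip":1,"linear":[0.02,0.01,0.01],"twist":0},{"grip":1,"linear":[0.02,0.01,0],"twist":0},{"grip":1,"linear":[0.02,0,0],"twist":0},{"grip":1,"linear":[0.02,0,0],"twist":0},{"grip":1,"linear":[0.02,0,0],"twist":0}]'

```text
clock: 13.35
eef_pos: [0.6143, -0.0702, 0.0573]
tool_rot: [0.43, 0.581, -0.561, -0.404]
ft_force: [0.3, -2.7, 0.5]
grip_width: -0.0001
```

```bash
python3 -c "
from s import *
box()"
```

```text
t 13.35 pos [ 0.6143 -0.0702  0.0573] F [ 0.3 -2.7  0.5] w -0.0001
axes x [-0.303  0.953 -0.013] y [ 0.046  0.001 -0.999] z [-0.952 -0.303 -0.045] zyaw -162.3 j [-0.12  0.56  0.01  0.98  0.01 -2.  ]
tcp in box mm -213.7 -1.6 F along -2.7
```

Request:
move_arm --increments '[{"grip":1,"linear":[0.04,0,0],"twist":0},{"grip":1,"linear":[0.04,0,0],"twist":0},{"grip":1,"linear":[0.04,0,0],"twist":0},{"grip":1,"linear":[0.04,0,0],"twist":0},{"grip":1,"linear":[0.04,0,0],"twist":0}]'

```text
clock: 13.85
eef_pos: [0.6032, -0.0312, 0.0584]
tool_rot: [0.433, 0.58, -0.56, -0.403]
ft_force: [-0.2, -2.9, 1.6]
grip_width: -0.0001
```

```bash
python3 -c "
from s import *
box()"
```

```text
t 13.85 pos [ 0.6032 -0.0312  0.0584] F [-0.2 -2.9  1.6] w -0.0001
axes x [-0.301  0.954 -0.017] y [ 0.051 -0.002 -0.999] z [-0.952 -0.301 -0.048] zyaw -162.4 j [-0.05  0.53 -0.04  0.95  0.   -1.93]
tcp in box mm -173.0 -2.8 F along -2.7
```

Request:
move_arm --increments '[{"grip":1,"linear":[0.03,0.004,0.005],"twist":0},{"grip":1,"linear":[0.03,0.004,0.005],"twist":0},{"grip":1,"linear":[0.03,0,0],"twist":0},{"grip":1,"linear":[0.02,0,0],"twist":0},{"grip":1,"linear":[0.01,0,0],"twist":0}]'

```text
clock: 14.35
eef_pos: [0.5935, -0.0061, 0.0568]
tool_rot: [0.433, 0.58, -0.56, -0.402]
ft_force: [0.5, -3.9, 2.3]
grip_width: -0.0001
```

```bash
python3 -c "
from s import *
box()
o,p,d=wrist(); np.savez('pics/w6.npz',p=p,d=d,pos=o['eef_pos'],q=o['tool_rot'])
p,d=bot.camera('top'); np.savez('pics/top1.npz',p=p,d=d)
hsv=cv2.cvtColor(p,cv2.COLOR_BGR2HSV)
a=cv2.resize(p[190:260,240:380],(800,400)); cv2.imwrite('pics/t1.png',a)"
```

```text
t 14.35 pos [ 0.5935 -0.0061  0.0568] F [ 0.5 -3.9  2.3] w -0.0001
axes x [-0.302  0.953 -0.019] y [ 0.052 -0.003 -0.999] z [-0.952 -0.303 -0.049] zyaw -162.4 j [-0.01  0.51 -0.07  0.93 -0.   -1.89]
tcp in box mm -146.2 -1.1 F along -3.8
```

View pics/t1.png

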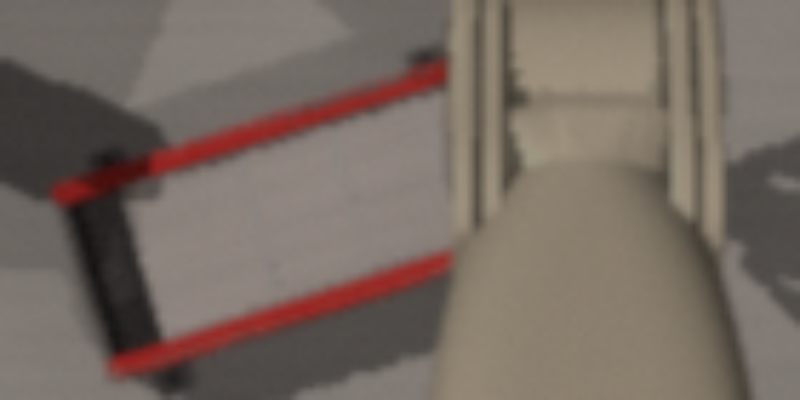

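The crop shows the lid's front edge about (130,205)–(165,345), still a short gap from the end wall (about (75,205)–(115,360)).

```bash
python3 -c "
from s import *
e=onplane('top',[(240+132*.175,190+205*.175),(240+160*.175,190+340*.175)],.048); x=(e[:,:2]-c)@ux; print('front x mm',x*1e3,'gap',(.110-x.mean())*1e3)
o=bot.get_obs(); print(o['eef_pos'])"
```

```text
t 14.45 pos [ 0.5934 -0.0058  0.0566] F [ 0.5 -1.5  0.6] w 0.0002
axes x [-0.302  0.953 -0.018] y [ 0.052 -0.002 -0.999] z [-0.952 -0.303 -0.049] zyaw -162.3 j [-0.01  0.51 -0.07  0.93 -0.   -1.89]
front x mm [77.90434365 84.34403249] gap 28.875811929196608
[ 0.5933683  -0.00576895  0.05659311]
```

Request:
move_arm --increments '[{"grip":1,"linear":[0.015,0.003,0.003],"twist":0},{"grip":1,"linear":[0.015,0.003,0],"twist":0},{"grip":1,"linear":[0.015,0,0],"twist":0},{"grip":1,"linear":[0.015,0,0],"twist":0},{"grip":1,"linear":[0.01,0,0],"twist":0}]'

```text
clock: 14.95
eef_pos: [0.5888, 0.007, 0.0551]
tool_rot: [0.434, 0.58, -0.56, -0.402]
ft_force: [0.8, -2.5, 3.3]
grip_width: 0.0005
```

```bash
python3 -c "
from s import *
box()"
```

```text
t 14.95 pos [0.5888 0.007  0.0551] F [ 0.8 -2.5  3.3] w 0.0005
axes x [-0.301  0.954 -0.019] y [ 0.052 -0.003 -0.999] z [-0.952 -0.301 -0.049] zyaw -162.5 j [ 0.01  0.51 -0.09  0.92 -0.   -1.86]
tcp in box mm -132.3 -0.5 F along -2.7
```

Now the ridge, in small steps.

Request:
move_arm --increments '[{"grip":1,"linear":[0.008,0,0],"twist":0},{"grip":1,"linear":[0.008,0,0],"twist":0},{"grip":1,"linear":[0.008,0,0],"twist":0},{"grip":1,"linear":[0.008,0,0],"twist":0},{"grip":1,"linear":[0.008,0,0],"twist":0}]'

```text
clock: 15.45
eef_pos: [0.587, 0.0133, 0.0554]
tool_rot: [0.435, 0.579, -0.561, -0.401]
ft_force: [1.8, -8.4, 4.0]
grip_width: 0.0002
```

```bash
python3 -c "
from s import *
box()"
```

```text
t 15.45 pos [0.587  0.0133 0.0554] F [ 1.8 -8.4  4. ] w 0.0002
axes x [-0.299  0.954 -0.024] y [ 0.054 -0.008 -0.998] z [-0.953 -0.3   -0.049] zyaw -162.5 j [ 0.03  0.5  -0.1   0.92 -0.01 -1.85]
tcp in box mm -125.8 -0.7 F along -8.5
```

Request:
move_arm --increments '[{"grip":1,"linear":[0.007,0,0],"twist":0},{"grip":1,"linear":[0.007,0,0],"twist":0},{"grip":1,"linear":[0.007,0,0],"twist":0},{"grip":1,"linear":[0,0,0],"twist":0},{"grip":1,"linear":[0,0,0],"twist":0}]'

```text
clock: 15.95
eef_pos: [0.5868, 0.0135, 0.0557]
tool_rot: [0.439, 0.576, -0.562, -0.4]
ft_force: [1.4, -2.9, 2.2]
grip_width: 0.0
```

```bash
python3 -c "
from s import *
box()"
```

```text
t 15.95 pos [0.5868 0.0135 0.0557] F [ 1.4 -2.9  2.2] w 0.0
axes x [-0.296  0.955 -0.032] y [ 0.057 -0.016 -0.998] z [-0.954 -0.297 -0.049] zyaw -162.7 j [ 0.03  0.5  -0.1   0.92 -0.02 -1.84]
tcp in box mm -125.5 -0.6 F along -3.2
```

Request:
move_arm --increments '[{"grip":1,"linear":[0.01,0,0],"twist":0},{"grip":1,"linear":[0.01,0,0],"twist":0},{"grip":1,"linear":[0.01,0,0],"twist":0},{"grip":1,"linear":[0.01,0,0],"twist":0},{"grip":1,"linear":[0.01,0,0],"twist":0}]'

```text
clock: 16.45
eef_pos: [0.5864, 0.0152, 0.0568]
tool_rot: [0.446, 0.571, -0.564, -0.396]
ft_force: [2.7, -9.0, 2.1]
grip_width: 0.0002
```

```bash
python3 -c "
from s import *
box()"
```

```text
t 16.45 pos [0.5864 0.0152 0.0568] F [ 2.7 -9.   2.1] w 0.0002
axes x [-0.289  0.956 -0.05 ] y [ 0.062 -0.033 -0.998] z [-0.955 -0.291 -0.05 ] zyaw -163.0 j [ 0.04  0.49 -0.1   0.91 -0.04 -1.82]
tcp in box mm -123.8 -0.7 F along -9.4
```

Request:
move_arm --increments '[{"grip":1,"linear":[0.014,0,0],"twist":0},{"grip":1,"linear":[0.014,0,0],"twist":0},{"grip":1,"linear":[0.014,0,0],"twist":0},{"grip":1,"linear":[0.007,0,0],"twist":0},{"grip":1,"linear":[0.007,0,0],"twist":0}]'

```text
clock: 16.95
eef_pos: [0.5863, 0.0151, 0.057]
tool_rot: [-0.454, -0.564, 0.567, 0.392]
ft_force: [2.9, -6.5, 3.0]
grip_width: 0.0
```

```bash
python3 -c "
from s import *
box()"
```

```text
t 16.95 pos [0.5863 0.0151 0.057 ] F [ 2.9 -6.5  3. ] w 0.0
axes x [-0.28   0.957 -0.073] y [ 0.068 -0.056 -0.996] z [-0.958 -0.283 -0.05 ] zyaw -163.5 j [ 0.06  0.49 -0.11  0.9  -0.06 -1.8 ]
tcp in box mm -123.9 -0.6 F along -7.0
```

Request:
move_arm --increments '[{"grip":1,"linear":[0.022,0,0],"twist":0},{"grip":1,"linear":[0.022,0,0],"twist":0},{"grip":1,"linear":[0.0,0,0],"twist":0},{"grip":1,"linear":[0.0,0,0],"twist":0},{"grip":1,"linear":[0.0,0,0],"twist":0}]'

```text
clock: 17.45
eef_pos: [0.5854, 0.0193, 0.0568]
tool_rot: [-0.458, -0.561, 0.568, 0.39]
ft_force: [0.8, -4.4, 2.3]
grip_width: -0.0004
```

```bash
python3 -c "
from s import *
box()"
```

```text
t 17.45 pos [0.5854 0.0193 0.0568] F [ 0.8 -4.4  2.3] w -0.0004
axes x [-0.276  0.958 -0.083] y [ 0.071 -0.065 -0.995] z [-0.959 -0.28  -0.05 ] zyaw -163.7 j [ 0.07  0.49 -0.12  0.9  -0.07 -1.79]
tcp in box mm -119.5 -1.0 F along -4.4
```

```bash
python3 -c "
from s import *
box()
p,d=bot.camera('top'); np.savez('pics/top2.npz',p=p,d=d)
cv2.imwrite('pics/t2.png',cv2.resize(p[205:260,242:302],(600,550),interpolation=cv2.INTER_CUBIC))"
```

```text
t 17.45 pos [0.5854 0.0193 0.0568] F [ 0.8 -4.4  2.3] w -0.0004
axes x [-0.276  0.958 -0.083] y [ 0.071 -0.065 -0.995] z [-0.959 -0.28  -0.05 ] zyaw -163.7 j [ 0.07  0.49 -0.12  0.9  -0.07 -1.79]
tcp in box mm -119.5 -1.0 F along -4.4
```

View pics/t2.png

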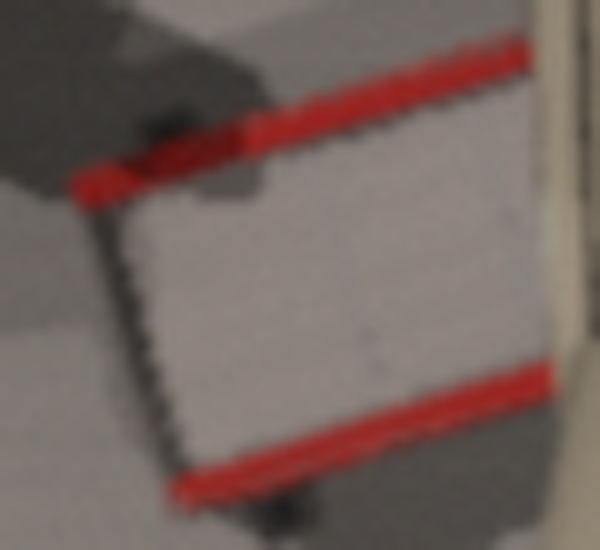

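The crop shows only a thin dark band left (the end wall's own top, about (95,210)–(180,480)). The lid is home or within 1–2 mm of it, so I'll push gently to see if it seats.

Request:
move_arm --increments '[{"grip":1,"linear":[0.008,0,0],"twist":0},{"grip":1,"linear":[0.008,0,0],"twist":0},{"grip":1,"linear":[0.009,0,0],"twist":0},{"grip":1,"linear":[0.009,0,0],"twist":0},{"grip":1,"linear":[0.009,0,0],"twist":0}]'

```text
clock: 18.0
eef_pos: [0.5854, 0.0192, 0.057]
tool_rot: [-0.465, -0.556, 0.57, 0.386]
ft_force: [2.3, -8.1, 1.4]
grip_width: -0.0001
```

```bash
python3 -c "
from s import *
box()"
```

```text
t 18.0 pos [0.5854 0.0192 0.057 ] F [ 2.3 -8.1  1.4] w -0.0001
axes x [-0.268  0.958 -0.101] y [ 0.076 -0.084 -0.994] z [-0.96  -0.274 -0.05 ] zyaw -164.0 j [ 0.08  0.49 -0.12  0.89 -0.09 -1.77]
tcp in box mm -119.6 -1.0 F along -8.5
```

Stopped with 8.5 N at the predicted home position. I'll back off and check with a clear view.

Request:
move_arm --increments '[{"grip":1,"linear":[-0.05,0,0],"twist":0},{"grip":1,"linear":[-0.1,0,0],"twist":0},{"grip":1,"linear":[-0.1,-0.05,0],"twist":0},{"grip":1,"linear":[-0.1,-0.15,0],"twist":0},{"grip":1,"linear":[-0.1,-0.2,0],"twist":0}]'

```text
clock: 18.5
eef_pos: [0.5938, -0.0557, 0.135]
tool_rot: [-0.451, -0.556, 0.575, 0.395]
ft_force: [1.1, 0.3, -0.1]
grip_width: 0.0002
```

Request:
move_arm --increments '[{"grip":1,"linear":[-0.15,-0.15,0],"twist":0},{"grip":1,"linear":[-0.2,-0.05,0],"twist":0},{"grip":1,"linear":[-0.2,0,0],"twist":0},{"grip":1,"linear":[-0.1,0,0],"twist":0},{"grip":1,"linear":[0,0,0],"twist":0}]'

```text
clock: 19.0
eef_pos: [0.6298, -0.1778, 0.1899]
tool_rot: [-0.448, -0.562, 0.572, 0.396]
ft_force: [-0.4, -0.1, -0.4]
grip_width: -0.0001
```

```bash
python3 -c "
from s import *
box()
p,d=bot.camera('top'); np.savez('pics/top3.npz',p=p,d=d)
q,e=bot.camera('side'); np.savez('pics/side3.npz',p=q,d=e)
a=cv2.resize(p[190:262,240:340],(700,504),interpolation=cv2.INTER_CUBIC)
cv2.imwrite('pics/t3.png',a)"
```

```text
t 19.0 pos [ 0.6298 -0.1778  0.1899] F [-0.4 -0.1 -0.4] w -0.0001
axes x [-0.285  0.956 -0.067] y [ 0.05  -0.055 -0.997] z [-0.957 -0.288 -0.032] zyaw -163.3 j [-0.26  0.52  0.31  1.3  -0.04 -2.12]
tcp in box mm -320.8 16.1 F along 0.1
```

View pics/t3.png

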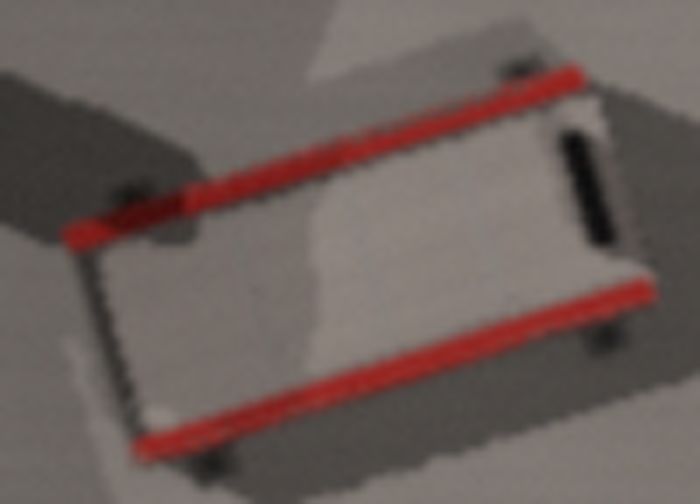

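The clear view shows the lid closed: bar at crop (590,188), front edge along the thin dark end wall. I'll measure the bar's position against the lips numerically.

```bash
python3 - <<'E'
from h import *
uxs=[]
def lips(p):
    hsv=cv2.cvtColor(p,cv2.COLOR_BGR2HSV)
    red=(((hsv[...,0]<8)|(hsv[...,0]>172))&(hsv[...,1]>110)&(hsv[...,2]>50)).astype(np.uint8); roi=np.zeros_like(red); roi[185:270,235:345]=1
    n,l,s,c=cv2.connectedComponentsWithStats(red*roi); C=[]
    for i in range(1,n):
        if s[i,4]<100: continue
        v,u=np.where(l==i); W=onplane("top",np.c_[u,v],.0535)[:,:2]; C.append(W)
    return C
y=np.radians(107.55); ux=np.array([np.cos(y),np.sin(y)]); uy=np.array([-ux[1],ux[0]])
for n,(u0,u1,v0,v1) in(("top0",(346,366,192,222)),("top3",(315,332,203,231))):
    f=np.load("pics/%s.npz"%n); p=f["p"]; C=lips(p)
    ends=[((W@ux).min(),(W@ux).max()) for W in C]; mid=np.mean(ends); ymid=np.mean([(W@uy).mean() for W in C])
    # bar: darkness weighted centroid
    g=p[v0:v1,u0:u1].max(2).astype(float); w=(g<48)
    C3=cloud("top",f["d"])[v0:v1,u0:u1,2]
    v,u=np.where(w&(C3>.06)); P=onplane("top",np.c_[u+u0,v+v0],.072)[:,:2]; a=P@ux-mid
    print(n,"lips",np.round(ends,4).tolist(),"len",np.diff(ends).ravel(),"bar n",len(u),"mean x",a.mean(),"range",np.percentile(a,[2,50,98]),"y",(P@uy).mean()-ymid)
    # lid front from wall: profile of brightness along ux at several uy
f=np.load("pics/top3.npz"); K,Rm,t=cam("top"); g=f["p"].max(2).astype(np.float32)
s=np.arange(90,120,1)/1e3
prof=[]
for yy in np.arange(-10,31,4)/1e3:
    X=np.c_[np.outer(s,ux)+ (mid*ux+(ymid+yy)*uy),np.full(len(s),.05)]
    c=(X@Rm.T+t); px=(c/c[:,2:])@K.T
    prof.append(cv2.remap(g,px[:,0].astype(np.float32)[None],px[:,1].astype(np.float32)[None],cv2.INTER_LINEAR)[0])
print(dict(zip((s*1e3).astype(int).tolist(),np.mean(prof,0).astype(int).tolist())))
E
```

```text
top0 lips [[-0.1535, 0.0769], [-0.1536, 0.0741]] len [0.23044381 0.2276905 ] bar n 57 mean x -0.20461638506278595 range [-0.20950856 -0.20486031 -0.19951282] y 0.0011398725261180243
top3 lips [[-0.1526, 0.0769], [-0.1536, 0.0741]] len [0.22953422 0.2276905 ] bar n 52 mean x -0.1013781370566656 range [-0.10566624 -0.10127278 -0.09669112] y 0.0008371942327256576
{90: 118, 91: 118, 92: 118, 93: 118, 94: 118, 95: 118, 96: 118, 97: 118, 98: 118, 99: 118, 100: 118, 101: 118, 102: 117, 103: 116, 104: 112, 105: 106, 106: 99, 107: 91, 108: 80, 109: 71, 110: 66, 111: 63, 112: 63, 113: 66, 114: 72, 115: 79, 116: 85, 117: 91, 118: 97, 119: 101}
```

```bash
python3 -c "
from h import *
print(bot.get_obs()['ft_force'].round(1)); print(bot.job_done())"
```

```text
[-0.2 -0.1 -0.1]
the job is handed in; nothing more can be done
None
```

The plug is in the box and the lid is closed. I handed the job in at about 19 s of the 66 s allowed.

- **Plug:** I gripped it across the hexagon and lowered it to the floor of the free compartment. I released it only once it had stopped descending. A wrist picture then showed it lying flat along the box, clear of the lid.
- **Lid:** I pushed it by the rear of the thumb bar with closed fingers. It went over the ridge; the highest push I read was about 9.4 N, although the peak during the snap was not sampled. A final gentle push of 8.5 N did not move it, so I backed off.
- **Final check:** with the arm clear, the top camera put the bar at x = -101.4 mm in the box frame, and home is -101.5 mm. Only the end wall's own thickness showed ahead of the lid, and the wrist force read about zero.

The tool tilted up to about 6° while pushing against the ridge. It did no visible harm, and the tool had not fully straightened when I handed in. I never moved near the can, bottle or screwdriver, but I did not measure them again at the end. The plug could not be seen once the lid was closed.

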